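# Lock the prop spyglass into its bayonet mount

### The arm

A 6-joint arm with a two-finger parallel gripper is mounted at the origin on the work surface. World frame = base frame: x ahead of the robot, y to its left, z up, the work surface at z = 0. Lengths are in m, angles in rad, forces in N, time in s.
With the tool pointing down it reaches from about 0.3 to 0.85 m from the base axis. Payload 4.2 kg.
Tool frame: the origin (TCP) lies on the mounting face of the last link; the fingertips stand 191 mm ahead of it and the grasp point (between the pads) lies robot.grip_point_offset ahead of it (robot.grip_point_offset is the distance from the TCP to the grasp point, in m); z points along the fingers, y is the direction in which the jaws open and shut (so a half turn about z gives the same grasp; the last joint's range is limited). The gripper opens to 91 mm and grips with 3 to 60 N. Pads are 32 mm wide; open, the fingers measure 118 mm over their backs; the gripper's body (76 mm by 178 mm) begins 60 mm behind the grasp point.
Start: joints at [1.185, 0.32, 1.565, -0, 1.257, -0.02], TCP at [0.206, 0.537, 0.405] pointing down, gripper open.
Joint ranges: [-3.11, 3.11], [-0.84, 2.01], [0.21, 2.61], [-1.34, 4.49], [0.05, 2.63], [-2.56, 2.56]. Speed limits (rad/s): [2.57, 2.57, 3.14, 3.14, 3.14, 3.14].

### API

Orientations are given as a 3x3 rotation matrix whose columns are the frame's x, y, z axes.
In Python, from bench import robot gives the robot as it stands. Calls block until the motion is done:
- robot.move_ptp(position, orientation): joint-space move of the TCP to a pose.
- robot.move_linear(position, speed=0.15, rot=None): straight line of the TCP; rot=None keeps the orientation; speed is the mean speed in m/s.
- robot.movej(angles): joint-space move.
- robot.gripper_to(opening, squeeze=None): finger opening in m; squeeze is the grip in N (None keeps the last); returns when the fingers have stopped.
- robot.pause(seconds).
- robot.inverse_kinematics(position, orientation): joint angles nearest the present ones, or None.
- robot.capture(name): name is "scene" or "top" or "wrist"; returns a dict with "img" (420x560x3 uint8, red, green, blue), "vertical_fov" (degrees; the focal length in pixels is half the picture's height over the tangent of half this angle, whatever the lens; pixels are square), "cx", "cy" (the principal point, pixels), "R" (3x3) and "t" (3): a world point X has camera coordinates R X + t; the wrist camera has in their place "mount" (4x4, takes a point from camera to tool coordinates, whose origin is the TCP and whose axes are the flange's). Camera axes: x right, y down, z forward; pixel columns grow to the right and rows downward; lengths in m; the calibration is good to about 2 mm. A picture is of the moment at which its call begins: read the wrist's pose just before it. There is no depth.
A pose or a line that the arm cannot do raises robot.MotionError and nothing moves.
- robot.sign_off(): hands the job in, once; it reports no verdict.
Readings, each from a call of its own:
- robot.get_t(): time.
- robot.get_qpos(): joint angles.
- robot.get_qd(): joint speeds.
- robot.get_joint_torque(): joint torques, N m.
- robot.get_tcp_pos(): TCP position.
- robot.get_tcp_rot(): TCP orientation.
- robot.get_force(): force on the tool from outside, world axes, zero at the start.
- robot.get_wrist_torque(): the same for the moment, N m.
- robot.get_opening(): finger opening in m.
Only numpy, scipy, OpenCV 4.12 (cv2) and the standard library are available. Lean on these libraries where they do the work, as an engineer would, in place of code of your own. Each camera call takes 0.05 s, during which the arm holds its last target.

### The job

Set the brass spyglass upright into the round bayonet mount on the props table, with its two lugs going down through the two slots, then twist it clockwise (seen from above) until the lugs are locked well under the rim, and let go. Leave the aluminium canister and the clay jug standing where they are.

Things in the scene. Friction and masses are not known exactly. Their poses are not given: they have to be found in the camera images.
- spyglass: Loose brass spyglass, upright, 170 mm tall, about 0.3 kg. Origin: centre of underside; z up. Foot: flat cross bar along x, 96 long, 16 wide, 8 thick (z 0-8), its ends the two lugs. Barrel 47 mm wide up to z 66, 38 up to z 118. At z 118-156 a dark wooden square block 36 x 36, flats facing x and y: grip here. Eyepiece above, to z 170, 32 wide. A half turn makes no difference.
- mount: Fixed mount, 140 mm wide, 36 high; origin: centre of underside. Wood base, floor at z 10 for the foot; cavity z 10-30, radius 60. Aluminium rim z 30-36 with 68 mm hole and two slots, at +x and -x, 40 wide at the hole, flaring. Lugs enter with spyglass x along mount x, 12 mm to spare a side; turn freely, clockwise only (yaw falls), to a stop at 80 deg; locked from 55 deg (aim for 70-75).
- canister: Bystander: aluminium screw-top canister, loose, upright, 84 mm in diameter, 102 mm tall, 0.6 kg. Origin at the centre of its underside.
- jug: Bystander: glazed clay jug, loose, upright, 94 mm in diameter, 112 mm tall, about 0.55 kg, its handle reaching 70 mm from the axis towards its +x. Origin at the centre of its underside.
Things that resemble listed ones, but are neither listed nor needed, are in the scene too. Of the things that look like the spyglass, the larger one is meant.

How it is judged:
By the outcome, as a careful person would: the job done as asked, in the order asked, and still so for the second after the job is handed in, with the robot touching nothing.
It also fails if it takes over 42 s, if anything falls off the work surface, if the arm or the gripper's body presses on something with over 40 N, if the wrist force passes 120 N, or if a joint passes its speed limit or range.

## Working session

There is one attempt and no reset: what is moved stays moved. The work goes in short steps, each a Python script; the robot and the scene stay as the last script left them, time stands still between calls to the robot, and variables do not carry over. Pictures are saved under pics/ and viewed, and the job is handed in when it is done.

```bash
ls; mkdir -p pics; python3 - <<'E'
from bench import robot
import cv2, numpy as np
print(robot.grip_point_offset, robot.get_t())
for n in ["scene","top","wrist"]:
    c=robot.capture(n)
    cv2.imwrite(f"pics/{n}0.png",c["img"][:,:,::-1])
    np.savez(f"{n}0.npz",**c)
    print(n,{k:(np.round(v,4).tolist() if k!="img" else 0) for k,v in c.items()})
print(robot.get_t())
E
```

```text
pics
0.172 0.0
scene {'img': 0, 'vertical_fov': 56.3917, 'cx': 285.9303, 'cy': 207.6773, 'R': [[0.517, 0.856, 0.0006], [0.5678, -0.3424, -0.7486], [-0.6406, 0.3873, -0.6631]], 't': [-0.2612, -0.2495, 1.2824]}
top {'img': 0, 'vertical_fov': 44.2166, 'cx': 282.817, 'cy': 205.7678, 'R': [[-0.0067, -0.9999, 0.0082], [-0.9921, 0.0056, -0.1254], [0.1253, -0.0089, -0.9921]], 't': [0.0125, 0.4819, 1.0512]}
wrist {'img': 0, 'vertical_fov': 71.0338, 'cx': 270.3068, 'cy': 208.3194, 'mount': [[0.0001, -0.9724, -0.2332, 0.0653], [1.0, 0.0006, -0.0019, 0.0005], [0.002, -0.2332, 0.9724, 0.0197], [0.0, 0.0, 0.0, 1.0]]}
0.15
```

View pics/scene0.png

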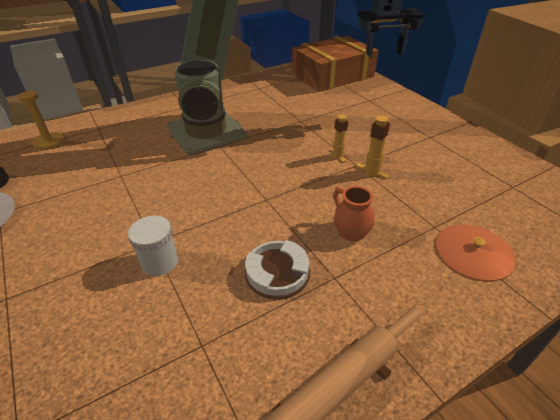

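View pics/top0.png

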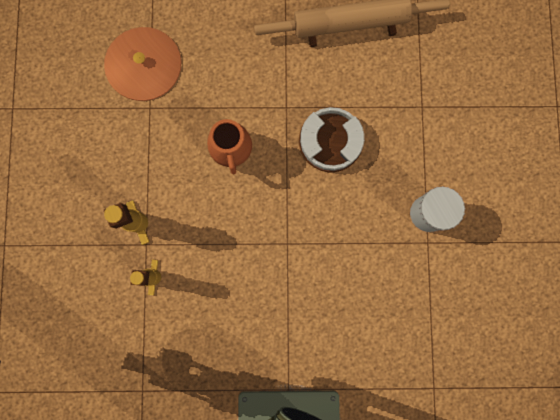

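View pics/wrist0.png

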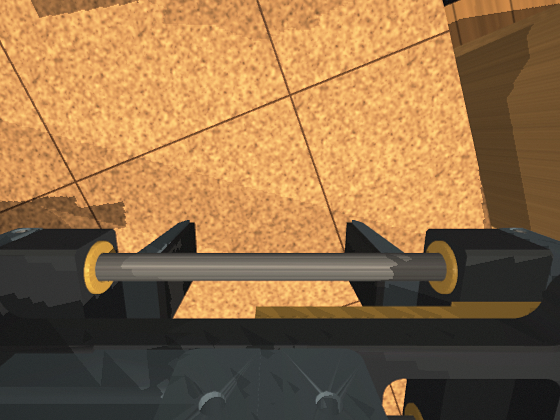

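Candidates for the spyglass: the large one at top (118,215) / scene (378,145), the small one at top (140,278) / scene (341,138), and a candlestick at scene (40,115) that is off the table. I choose the large one and check it, along with the mount, in close crops.

```bash
cat > h.py <<'E'
import numpy as np
def ray(c,u,v):
    f=c["img"].shape[0]/2/np.tan(np.radians(float(c["vertical_fov"]))/2)
    d=c["R"].T@np.array([(u-c["cx"])/f,(v-c["cy"])/f,1.]); o=-c["R"].T@c["t"]
    return o,d
def onz(c,u,v,z):
    o,d=ray(c,u,v); return o+d*(z-o[2])/d[2]
def proj(c,X):
    f=c["img"].shape[0]/2/np.tan(np.radians(float(c["vertical_fov"]))/2)
    p=c["R"]@np.array(X)+c["t"]; return np.array([c["cx"]+f*p[0]/p[2],c["cy"]+f*p[1]/p[2]])
def two(c1,p1,c2,p2):
    o1,d1=ray(c1,*p1);o2,d2=ray(c2,*p2)
    A=np.stack([d1,-d2],1);s=np.linalg.lstsq(A,o2-o1,rcond=None)[0]
    a=o1+s[0]*d1;b=o2+s[1]*d2
    return (a+b)/2,np.linalg.norm(a-b)
E
python3 - <<'E'
import cv2,numpy as np
t=cv2.imread("pics/top0.png");s=cv2.imread("pics/scene0.png")
a=cv2.resize(t[190:260,90:170],None,fx=5,fy=5,interpolation=cv2.INTER_CUBIC)
b=cv2.resize(s[105:190,320:400],None,fx=4.9,fy=4.9,interpolation=cv2.INTER_CUBIC)[:350]
b=cv2.resize(s[110:180,330:400],None,fx=5,fy=5,interpolation=cv2.INTER_CUBIC)
cv2.imwrite("pics/crop_sp.png",np.hstack([a,b]))
a=cv2.resize(t[100:180,290:370],None,fx=5,fy=5,interpolation=cv2.INTER_CUBIC)
b=cv2.resize(s[230:310,240:320],None,fx=5,fy=5,interpolation=cv2.INTER_CUBIC)
cv2.imwrite("pics/crop_m.png",np.hstack([a,b]))
E
```

```text
(no output)
```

View pics/crop_sp.png

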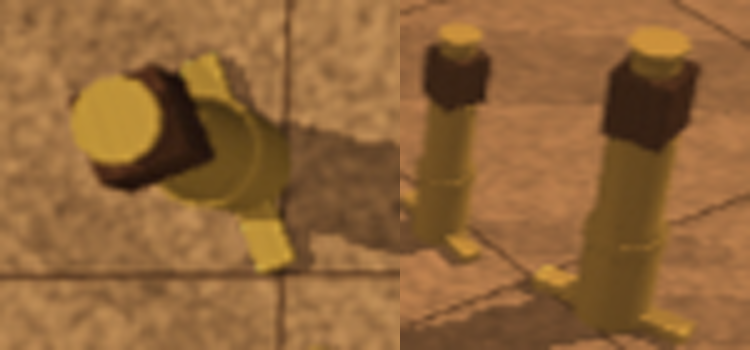

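View pics/crop_m.png

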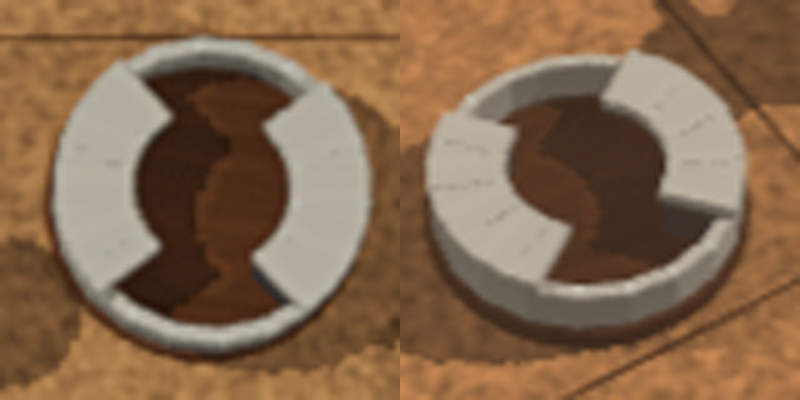

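The crops confirm the choice. The large spyglass has its eyepiece at top (113,213.5) and lug ends near (129,202) and (144.5,243). The mount's slots run nearly vertically in the top view.

```bash
python3 - <<'E'
import numpy as np
from h import *
T=dict(np.load("top0.npz"));S=dict(np.load("scene0.npz"))
ct=lambda x,y:(((x+.5)/5-.5)+90,((y+.5)/5-.5)+190)
cs=lambda x,y:(((x-400+.5)/5-.5)+330,((y+.5)/5-.5)+110)
mt=lambda x,y:(((x+.5)/5-.5)+290,((y+.5)/5-.5)+100)
ms=lambda x,y:(((x-400+.5)/5-.5)+240,((y+.5)/5-.5)+230)
r=lambda x:np.round(x,4)
print("eye top z.17",r(onz(T,*ct(118,119),.17)),"scene",r(onz(S,*cs(660,42),.17)), two(T,ct(118,119),S,cs(660,42)))
a=onz(T,*ct(198,62),.008);b=onz(T,*ct(275,267),.008)
print("lugs",r(a),r(b),"mid",r((a+b)/2),"len",np.linalg.norm(a-b),"yaw",np.degrees(np.arctan2(*(a-b)[1::-1])))
a=onz(S,*cs(540,272),.008);b=onz(S,*cs(687,330),.008)
print("lugsS",r(a),r(b),"mid",r((a+b)/2),"len",np.linalg.norm(a-b),"yaw",np.degrees(np.arctan2(*(a-b)[1::-1])))
def mount(c,m,P):
    Q=np.array([onz(c,*m(*p),.036)[:2] for p in P])
    # order: LiT LoT LiB LoB RiT RoT RiB RoB
    ctr=Q.mean(0); t=(Q[[0,1,4,5]]).mean(0);bm=(Q[[2,3,6,7]]).mean(0);d=t-bm
    l=Q[:4].mean(0)-Q[4:].mean(0)
    print("mount",r(ctr),"slot dir",np.degrees(np.arctan2(d[1],d[0])),"perp-90",np.degrees(np.arctan2(l[1],l[0]))-90,"radii",r(np.linalg.norm(Q-ctr,axis=1)))
mount(T,mt,[(172,118),(120,63),(160,245),(108,292),(263,128),(320,83),(253,257),(305,308)])
# scene: far slot is upper-left, near slot lower-right
mount(S,ms,[(603,100),(632,52),(514,128),(448,113),(662,197),(733,213),(572,228),(549,283)])
E
```

```text
eye top z.17 [0.4521 0.3181 0.17  ] scene [0.451  0.3193 0.17  ] (array([0.45208621, 0.31794638, 0.17087709]), np.float64(0.00023101272699174342))
lugs [0.4947 0.3368 0.008 ] [0.4072 0.3017 0.008 ] mid [0.451  0.3193 0.008 ] len 0.09432037991706527 yaw 21.849594868508884
lugsS [0.4087 0.3002 0.008 ] [0.4947 0.335  0.008 ] mid [0.4517 0.3176 0.008 ] len 0.09273537443811622 yaw -157.98803637818088
mount [ 0.6278 -0.0959] slot dir -4.917949965119543 perp-90 -6.109771091117949 radii [0.0342 0.0664 0.034  0.0639 0.0335 0.0647 0.0348 0.065 ]
mount [ 0.6288 -0.0956] slot dir 83.3536824218746 perp-90 84.51890832150943 radii [0.0351 0.0658 0.0371 0.0665 0.0359 0.0653 0.0356 0.0641]
```

Both views agree: spyglass at (0.4516, 0.3185), yaw 22°; mount at (0.628, -0.096), yaw about -5.6°. Sizes match too (foot 94 mm, hole 34 mm radius, eyepiece z 0.171). Next I check the other objects and plan the IK.

```bash
cat >> h.py <<'E'
def Rd(deg):
    a=np.radians(deg);c,s=np.cos(a),np.sin(a)
    return np.array([[c,s,0],[s,-c,0],[0,0,-1.]])
SP=np.array([.4516,.3185]);SY=22.0;M=np.array([.628,-.0958]);MY=-5.6
E
python3 - <<'E'
from bench import robot
from h import *
T=dict(np.load("top0.npz"))
print("jug",onz(T,226,135,.112),"can",onz(T,443,209,.102),"small",onz(T,138,278,.12))
print(np.round(robot.get_tcp_rot(),2).tolist())
g=robot.grip_point_offset
for k in range(4):
    off=90*k-180
    out=[]
    for p,y,z in [(SP,SY,.137+.1),(SP,SY,.137),(SP,SY,.31),(M,MY,.31),(M,MY,.147),(M,MY-40,.147),(M,MY-74,.147)]:
        q=robot.inverse_kinematics([*p,z+g],Rd(y+off)); out.append(None if q is None else np.round(q,2).tolist())
    print(off,*out,sep="\n ")
E
```

```text
jug [0.61243019 0.12097403 0.112     ] can [ 0.46476147 -0.30305356  0.102     ] small [0.33532293 0.28345833 0.12      ]
[[-0.93, 0.36, -0.0], [0.36, 0.93, -0.0], [0.0, -0.0, -1.0]]
-180
 [0.59, 0.28, 1.61, -0.0, 1.25, -1.36]
 [0.59, 0.36, 1.76, -0.0, 1.02, -1.36]
 [0.59, 0.25, 1.48, -0.0, 1.42, -1.36]
 [-0.17, 0.38, 1.27, -0.0, 1.48, -1.64]
 [-0.17, 0.47, 1.54, -0.0, 1.12, -1.64]
 [-0.17, 0.47, 1.54, -0.0, 1.12, -0.94]
 [-0.17, 0.47, 1.54, -0.0, 1.12, -0.35]
-90
 None
 None
 None
 None
 None
 [-0.17, 0.47, 1.54, -0.0, 1.12, -2.52]
 [-0.17, 0.47, 1.54, -0.0, 1.12, -1.92]
0
 [0.59, 0.28, 1.61, -0.0, 1.25, 1.78]
 [0.59, 0.36, 1.76, -0.0, 1.02, 1.78]
 [0.59, 0.25, 1.48, -0.0, 1.42, 1.78]
 [-0.17, 0.38, 1.27, -0.0, 1.48, 1.5]
 [-0.17, 0.47, 1.54, -0.0, 1.12, 1.5]
 [-0.17, 0.47, 1.54, -0.0, 1.12, 2.2]
 None
90
 [0.59, 0.28, 1.61, -0.0, 1.25, 0.21]
 [0.59, 0.36, 1.76, -0.0, 1.02, 0.21]
 [0.59, 0.25, 1.48, -0.0, 1.42, 0.21]
 [-0.17, 0.38, 1.27, -0.0, 1.48, -0.07]
 [-0.17, 0.47, 1.54, -0.0, 1.12, -0.07]
 [-0.17, 0.47, 1.54, -0.0, 1.12, 0.63]
 [-0.17, 0.47, 1.54, -0.0, 1.12, 1.22]
```

```bash
python3 - <<'E'
from bench import robot
from h import *
import cv2
g=robot.grip_point_offset
robot.move_ptp([*SP,.27+g],Rd(SY+90))
robot.gripper_to(.075,squeeze=30)
c=robot.capture("wrist");cv2.imwrite("pics/w1.png",c["img"][:,:,::-1])
s=robot.capture("scene");cv2.imwrite("pics/s1.png",s["img"][:,:,::-1])
print(robot.get_t(),robot.get_tcp_pos(),robot.get_opening())
E
```

```text
1.9583 [0.45152757 0.31859903 0.44199579] 0.07509106534529274
```

View pics/w1.png

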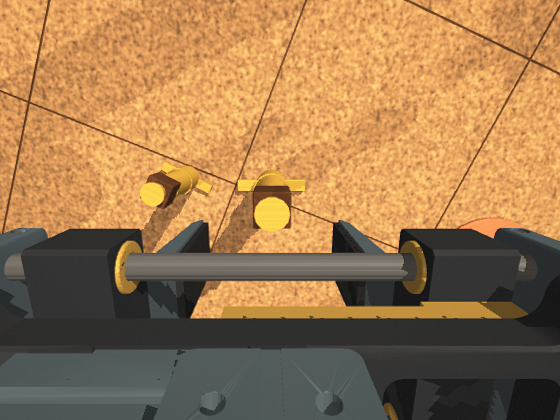

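View pics/s1.png

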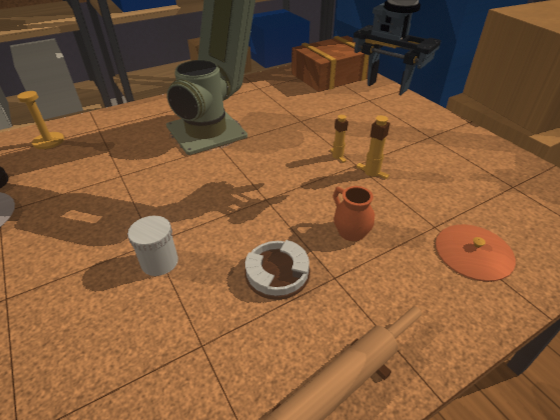

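The wrist view shows the large spyglass at (272,214), centred between the jaws, with its foot bar level at row 186. It is aligned, so I grasp and lift.

```bash
python3 - <<'E'
from bench import robot
from h import *
import cv2
g=robot.grip_point_offset
robot.move_linear([*SP,.137+g],speed=.12)
print(robot.get_force())
robot.gripper_to(.0,squeeze=35)
print(robot.get_opening(),robot.get_force(),robot.get_wrist_torque())
robot.move_linear([*SP,.290+g],speed=.15)
robot.pause(.2)
print(robot.get_opening(),robot.get_force())
c=robot.capture("wrist");cv2.imwrite("pics/w2.png",c["img"][:,:,::-1])
c=robot.capture("top");cv2.imwrite("pics/t2.png",c["img"][:,:,::-1])
print(robot.get_t())
E
```

```text
[ 0.17426386  0.37080246 -0.36615201]
0.03572773888405629 [ 1.02635652  0.04064836 -0.81532654] [-0.00610311 -0.16336502 -0.06346315]
0.036097889018524294 [ 0.91013236 -0.5124991  -2.53760918]
5.3667
```

View pics/w2.png

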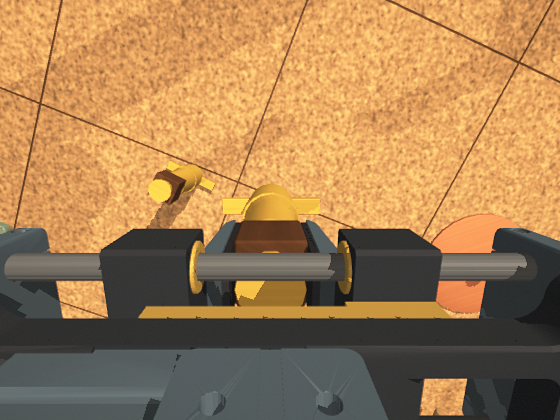

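View pics/t2.png

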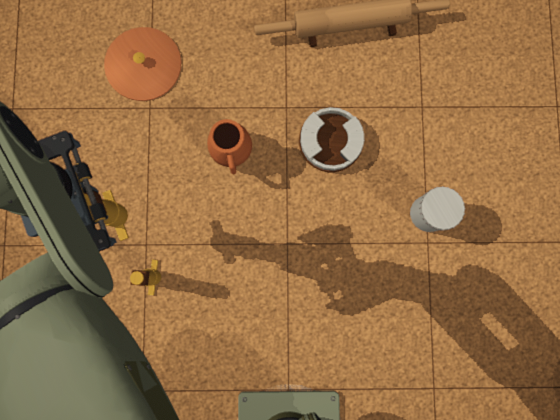

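It is held, with the opening at 36 mm, equal to the block. In the wrist view the foot bar runs from (222,206) to (320,206). I carry it over the mount, checking the foot in tool coordinates.

```bash
cat >> h.py <<'E'
def wr(c,u,v,ztool):
    f=c["img"].shape[0]/2/np.tan(np.radians(float(c["vertical_fov"]))/2)
    m=np.array(c["mount"]);d=m[:3,:3]@np.array([(u-c["cx"])/f,(v-c["cy"])/f,1.]);o=m[:3,3]
    return o+d*(ztool-o[2])/d[2]
E
python3 - <<'E'
from bench import robot
from h import *
import cv2
g=robot.grip_point_offset
W=dict(np.load("wrist0.npz"))
print("lug ends tool",wr(W,222,206,.301),wr(W,320,206,.301))
robot.move_ptp([*M,.290+g],Rd(MY+90))
robot.move_linear([*M,.137+.06+g],speed=.15)
robot.pause(.2)
print(robot.get_tcp_pos(),robot.get_opening(),robot.get_force(),robot.get_t())
for n in ["wrist","scene","top"]:
    c=robot.capture(n);cv2.imwrite(f"pics/{n}3.png",c["img"][:,:,::-1]);np.savez(n+"3.npz",**c)
s=cv2.imread("pics/scene3.png")
cv2.imwrite("pics/scene3c.png",cv2.resize(s[130:310,190:390],None,fx=3,fy=3,interpolation=cv2.INTER_CUBIC))
E
```

```text
lug ends tool [ 1.95145491e-04 -4.74489262e-02  3.01000000e-01] [2.48213889e-04 4.87068284e-02 3.01000000e-01]
[ 0.62819166 -0.09577809  0.37028645] 0.03574470349684958 [ 0.6094906  -0.0900073  -3.08782101] 7.9833
```

View pics/wrist3.png

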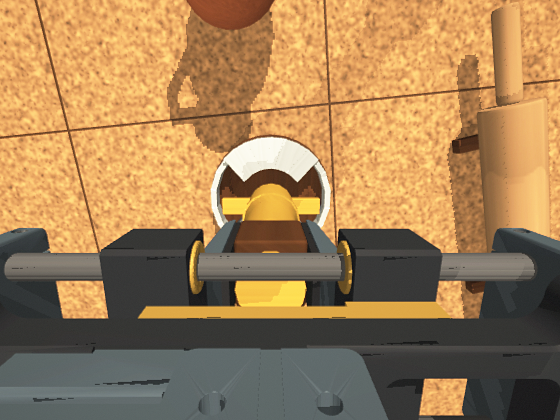

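View pics/scene3c.png

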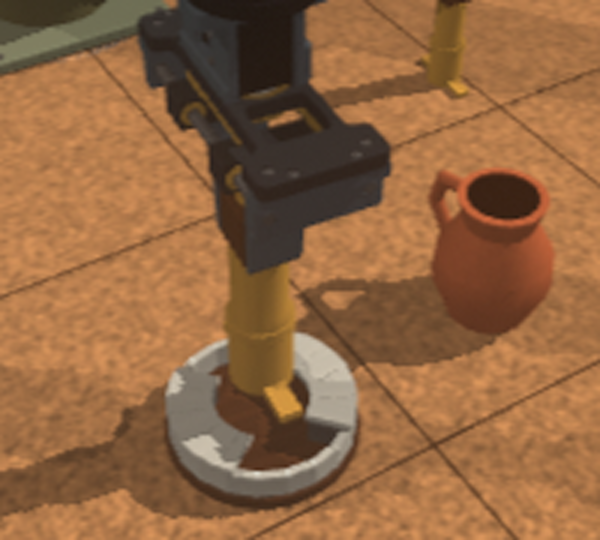

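View pics/top3.png

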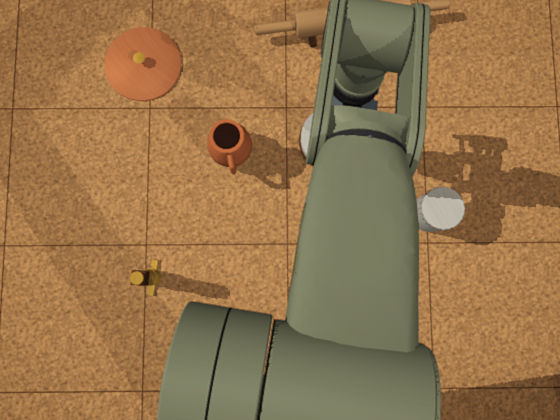

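The wrist view shows the foot at (222–320, 206), centred in the mount and aligned with the slots; the near rim segment is centred at column 271. I descend with force checks.

```bash
python3 - <<'E'
from bench import robot
from h import *
import cv2
g=robot.grip_point_offset
for z in [.040,.030,.020,.014,.0115]:
    robot.move_linear([*M,.137+z+g],speed=.06)
    f=robot.get_force();print(z,np.round(f,1),np.round(robot.get_tcp_pos(),4))
    if f[2]>12 or np.hypot(*f[:2])>10: break
print(robot.get_t(),robot.get_opening())
for n in ["wrist","scene"]:
    c=robot.capture(n);cv2.imwrite(f"pics/{n}4.png",c["img"][:,:,::-1])
s=cv2.imread("pics/scene4.png")
w=cv2.imread("pics/wrist4.png")
cv2.imwrite("pics/c4.png",np.hstack([cv2.resize(s[200:310,220:330],(400,400)),cv2.resize(w[110:250,200:340],(400,400))]))
E
```

```text
0.04 [ 0.8  0.9 -3.3] [ 0.628  -0.0958  0.3483]
0.03 [ 1.   0.4 -2.8] [ 0.6279 -0.0958  0.3384]
0.02 [-0.1  0.1 -2.8] [ 0.6278 -0.0958  0.3283]
0.014 [-0.1  0.4 -3.7] [ 0.6279 -0.0958  0.3225]
0.0115 [ 0.2 -0.1 -1.9] [ 0.628  -0.0958  0.3204]
9.75 0.0360715965851441
```

View pics/c4.png

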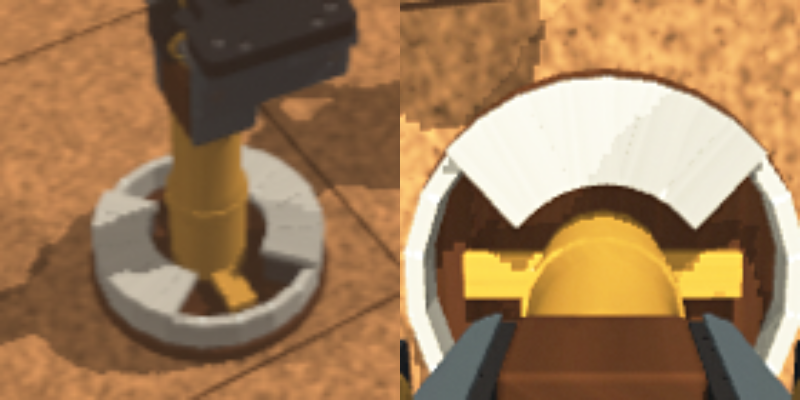

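The lugs are down inside the cavity, both visible below the rim with free space around them. Now I twist clockwise in steps, watching the torque.

```bash
python3 - <<'E'
from bench import robot
from h import *
import cv2
g=robot.grip_point_offset
for d in [8,16,24,32,40,48,56,64,70,73.5]:
    robot.move_ptp([*M,.137+.0115+g],Rd(MY+90-d))
    f=robot.get_force();t=robot.get_wrist_torque();R=robot.get_tcp_rot()
    print(d,np.round(f,1),np.round(t,2),round(np.degrees(np.arctan2(R[1,0],R[0,0]))-90-MY,1))
    if np.linalg.norm(f)>25 or abs(t[2])>1.2: break
print(robot.get_t(),robot.get_opening())
for n in ["wrist","scene"]:
    c=robot.capture(n);cv2.imwrite(f"pics/{n}5.png",c["img"][:,:,::-1])
s=cv2.imread("pics/scene5.png")
w=cv2.imread("pics/wrist5.png")
cv2.imwrite("pics/c5.png",np.hstack([cv2.resize(s[200:310,220:330],(400,400)),cv2.resize(w[110:250,200:340],(400,400))]))
E
```

```text
8 [-0.2  0.1 -3.5] [-0.07  0.08 -0.02] -7.8
16 [-0.3 -0.8 -3.2] [-0.12  0.09 -0.01] -15.7
24 [-1.2  0.9 -2.9] [-0.07  0.11  0.03] -23.7
32 [-0.   0.5 -3.5] [-0.11  0.08  0.04] -31.6
40 [-0.7  0.5 -3.3] [-0.07  0.12 -0.02] -39.6
48 [-1.1 -0.5 -3.4] [-0.04  0.12  0.02] -47.6
56 [ 0.2  0.8 -2.9] [-0.04  0.17 -0.01] -55.6
64 [ 0.3 -0.5 -2.8] [-0.07  0.16  0.  ] -63.6
70 [ 0.3  0.5 -2. ] [-0.06  0.14  0.03] -69.7
73.5 [-0.4  0.2 -3.5] [-0.09  0.15 -0.03] -73.3
12.4167 0.03585209681861242
```

View pics/c5.png

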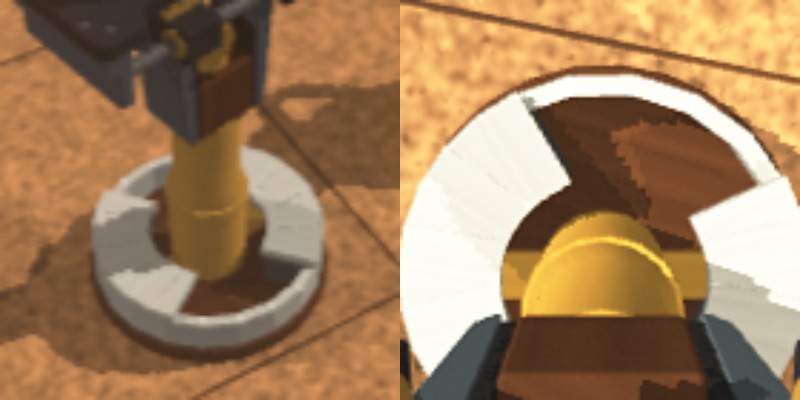

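Both lugs have turned under the rim to about 73°, with no resistance. I lower it to floor contact, open and retreat straight up.

```bash
python3 - <<'E'
from bench import robot
from h import *
import cv2
g=robot.grip_point_offset
for z in [.0105,.0097,.009,.0083]:
    robot.move_linear([*M,.137+z+g],speed=.02); robot.pause(.1)
    f=robot.get_force(); print(z,np.round(f,1),np.round(robot.get_tcp_pos(),4))
    if f[2]>-0.5: break
robot.gripper_to(.075)
robot.pause(.2)
print(robot.get_opening(),np.round(robot.get_force(),1))
robot.move_linear([*M,.30+g],speed=.12)
w=robot.capture("wrist");s=robot.capture("scene")
w=w["img"][:,:,::-1].copy();s=s["img"][:,:,::-1].copy()
cv2.imwrite("pics/w6.png",w)
robot.move_ptp([.35,.1,.32+g],Rd(90))
t=robot.capture("top");s=robot.capture("scene")
np.savez("top6.npz",**t);np.savez("scene6.npz",**s)
t=t["img"][:,:,::-1].copy();s=s["img"][:,:,::-1].copy()
cv2.imwrite("pics/t6.png",t);cv2.imwrite("pics/s6.png",s)
cv2.imwrite("pics/c6.png",np.hstack([cv2.resize(s[180:310,210:340],(390,390),interpolation=cv2.INTER_CUBIC),cv2.resize(t[80:180,280:380],(390,390),interpolation=cv2.INTER_CUBIC)]))
print(robot.get_t())
E
```

```text
0.0105 [ 0.1  0.4 -2.6] [ 0.628  -0.0958  0.3195]
0.0097 [-0.  -0.3 -0.6] [ 0.628  -0.0959  0.319 ]
0.009 [-1.8 -0.8  7.1] [ 0.628  -0.0959  0.319 ]
0.07484506591478418 [0.8 0.4 0. ]
17.4333
```

View pics/c6.png

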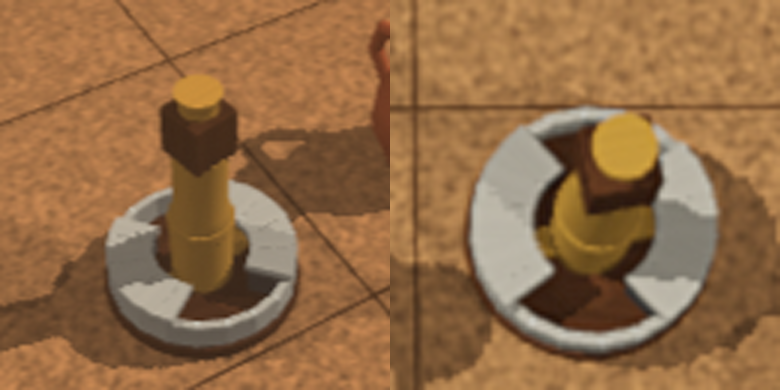

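View pics/t6.png

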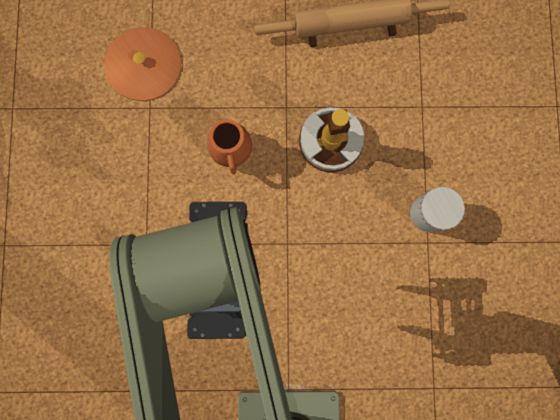

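View pics/w6.png

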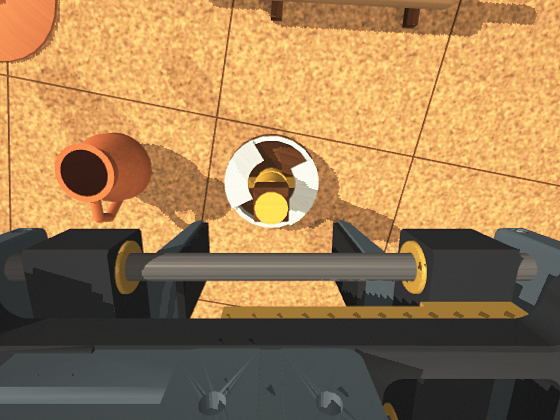

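```bash
python3 - <<'E'
from bench import robot
from h import *
T=dict(np.load("top6.npz"));S=dict(np.load("scene6.npz"))
tp=(280+(624-390+.5)/3.9-.5,80+(146.5)/3.9-.5);sp=(210+198/3-.5,180+93/3-.5)
print(two(T,tp,S,sp)); robot.sign_off(); print(robot.get_t())
E
```

```text
(array([ 0.62707821, -0.09551342,  0.17917819]), np.float64(0.0012590184061245075))
the job is handed in; nothing more can be done
the job is handed in; nothing more can be done
```

I set the larger spyglass upright into the mount with its lugs down through the slots. I then twisted it clockwise to about 73°, lowered it to the floor, let go and handed the job in. The robot's clock read about 17.4 s at the last check before hand-in.

- **Seating:** After release, triangulation puts the eyepiece top at (0.627, -0.096), z 0.179. I expected (0.628, -0.096), z 0.180, so it is upright and seated. The pictures show both lugs under the rim.
- **Angle:** The 73° comes from the wrist's own orientation during the twist. After letting go I checked it only by eye: the block was still square to the jaws.
- **Forces:** The highest reading was about 7 N on floor contact, with essentially no resistance during the twist.
- **Bystanders:** The canister and jug show at the same pixels as at the start.

No check failed or disagreed.

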